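Seat the sowing plate on the plug tray's pins

TASK

The green sowing plate was put down short of its place and is propped up on the two brass pins of the grey plug tray. Nudge it sideways across the tray with your fingertips, without picking it up, until both of its large holes drop over the two pins and it lies flat on the tray; then draw your hand clear. Leave the mug, the flowerpot and the jar standing where they are.

Things in the scene. Friction and masses are not known exactly. Their poses are not given: they have to be found in the camera images.
- plate: Loose green plastic plate, 160 (its x) x 210 (its y) x 8 mm, 0.2-0.4 kg; two 13 mm pin holes, eighteen 6 mm seed holes. Origin: centre of its underside, z up. At the start its +x part is propped on the pins and its -x edge rests on the tray (slope 0.08 rad); it is 24-40 mm short of its place towards the seat's -x, up to 20 mm off to either side, turned up to 0.15 rad. A few N slide it.
- hole_left (a point): Centre of the plate's left 13 mm hole at the upper face, at x = +20, y = +70 mm in the plate's frame, 8 mm above its underside.
- hole_right (a point): Centre of the plate's right 13 mm hole at the upper face, at x = +20, y = -70 mm in the plate's frame, 8 mm above its underside.
- seat (a point): Point on the flat top of the fixed grey plug tray, 45 mm above the table: where the centre of the plate's underside lies when seated, axes parallel to the plate's then (x away from the robot, turned up to 0.3 rad). The top spans -155 to +90 mm along this x, +-125 mm along y (pits count as closed). White corner marks 1 mm outside the seated plate's corners show its place.
- pin_left (a point): Tip of the left brass pin, fixed in the tray: 10 mm diameter, 10 mm tall above the tray's top, the last 3 mm tapering to 5 mm diameter; at x = +20, y = +70 mm from the seat. hole_left goes over it. Hidden under the plate at the start; white lines on the tray run from it straight to the far edge (+x) and to the left edge (+y).
- pin_right (a point): Tip of the right brass pin, the same, at x = +20, y = -70 mm from the seat. White lines run from it to the far edge and to the right edge. hole_right goes over it.
- mug: White mug, 80 mm diameter, 90 mm tall, its handle (on its own +y side, about 30 mm out) away from the robot; stands loose on the table beside or beyond the tray. Origin at the centre of its underside, z up. Leave alone.
- pot: Small terracotta flowerpot, 80 mm rim diameter, 75 mm tall, loose on the table. Origin at the centre of its underside, z up. Leave alone.
- flask: Clear jar with an orange cap, 66 mm diameter, 100 mm tall, loose on the table. Origin at the centre of its underside, z up. Leave alone.

How it is judged:
By the outcome, as a careful person would: the job done as asked, in the order asked, and still so for the second after the job is handed in, with the robot touching nothing.
It also fails if it takes over 58 s, if anything falls off the work surface, if the arm or the gripper's body presses on something with over 40 N, if the wrist force passes 120 N, or if a joint passes its speed limit or range.

ROBOT

A 6-joint arm with a two-finger parallel gripper is mounted at the origin on the work surface. World frame = base frame: x ahead of the robot, y to its left, z up, the work surface at z = 0. Lengths are in m, angles in rad, forces in N, time in s.
With the tool pointing down it reaches from about 0.3 to 0.875 m from the base axis. Payload 6.4 kg.
Tool frame: the origin (TCP) lies midway between the tips of the shut fingers; the grasp point (between the pads) lies ctrl.grip_point_offset behind it (ctrl.grip_point_offset is the distance from the TCP to the grasp point, in m); z points along the fingers, y is the direction in which the jaws open and shut (so a half turn about z gives the same grasp; the last joint's range is limited). The gripper opens to 85 mm and grips with 20 to 120 N. Pads are 22 mm wide; open, the fingers measure 114 mm over their backs; the gripper's body (76 mm by 85 mm) begins 54 mm behind the grasp point. The pads swing forward as they close: fully open they stand 13 mm farther back than shut.
Start: joints at [-1.411, 0.181, 1.607, -0, 1.354, -0.206], TCP at [0.206, -0.537, 0.231] pointing down, gripper open.
Joint ranges: [-2.99, 2.99], [-0.89, 2.07], [0.3, 2.58], [-1.14, 4.28], [0, 2.63], [-3.12, 3.12]. Speed limits (rad/s): [2.57, 2.57, 3.01, 3.14, 3.14, 3.14].

INTERFACE

Orientations are given as a unit quaternion [w, x, y, z].
In Python, from bench import ctrl, viewer gives the robot as it stands.
- The arm moves only by the shell command python3 -m handwheel 'ROWS' [OPENING]. ROWS is JSON, a list of rows, each an object with "travel": the shift along the tool's x, y, z as a fraction of full scale, a list of three; "dr": the turn, a rotation vector about the tool's x, y, z as a fraction of full scale, a list of three. A call has 1 to 20 rows; each row shifts and turns the pose as measured when the row begins, along the tool's axes as they then stand; what a row does not reach is not made up. Full scale, the value 1, is 150 mm for a shift and 30 degrees for a turn. A row lasts 1/12 s, in which the tool goes at most 41.7 mm and 7.16 degrees, less where a joint would pass 70% of its speed; a pose out of reach is approached as far as the arm can. A call with a number of a shift or a turn outside -1 to 1 is refused whole. A call with a gripper value outside its range is refused whole. OPENING is the opening, from -1 (shut) to 1 (fully open), set as the call begins (- or left out, the last holds). The fingers move at their own pace and stop on an object; the grip force is fixed at half the most. Time passes only in rows, so rows that do not move let the fingers close. It gives the time, the measured TCP pose, the force and the opening at its end, in the units of the state.
- ctrl.get_obs(): the state, without advancing time (a new reading comes with each control period).
- viewer.camera(name): name is "side" or "top"; returns the picture (480x640x3 uint8, red, green, blue); there is no depth.
- viewer.get_calibration(name): a dict with "camera_matrix" (3x3 intrinsics, pixels), "R" (3x3) and "t" (3): a world point X has camera coordinates R X + t. Camera axes: x right, y down, z forward; pixel columns grow to the right and rows downward; lengths in m; the calibration is good to about 2 mm. A picture is of the moment at which its call begins. get_calibration takes no time and is no camera call.
- ctrl.hand_in(): hands the job in, once; it reports no verdict.
The state is a dict: "time_s": time; "q": joint angles; "dq": joint speeds; "joint_efforts": joint torques, N m; "eef_pos": TCP position; "eef_rot": TCP orientation; "wrist_force": force on the tool from outside, world axes, zero at the start; "torque": the same for the moment, N m; "opening": opening from 0.0 (shut) to 1.0 (fully open).
Only numpy, scipy, OpenCV 4.12 (cv2) and the standard library are available. Lean on these libraries where they do the work, as an engineer would, in place of code of your own. Each camera call takes 0.05 s, during which the arm holds its last target. There are 200 camera calls.

## Working session

There is one attempt and no reset: what is moved stays moved. The work goes in short steps, Python scripts to look and compute and a shell command to move; the robot and the scene stay as the last step left them, time stands still between calls to the robot, and variables do not carry over. Pictures are saved under pics/ and viewed, about 8 in all and at most 12, crops included, and the job is handed in when it is done.

```bash
mkdir -p pics
cat > h.py <<'E'
import numpy as np, cv2
from bench import ctrl, viewer
def cal(n):
    c=viewer.get_calibration(n); return np.array(c["camera_matrix"]),np.array(c["R"]),np.array(c["t"]).ravel()
def ray(n,uv,z):
    K,R,t=cal(n); d=R.T@np.linalg.inv(K)@np.array([uv[0],uv[1],1.]); o=-R.T@t
    return o+d*(z-o[2])/d[2]
def proj(n,X):
    K,R,t=cal(n); p=K@(R@np.array(X,float)+t); return p[:2]/p[2]
def snap(n,f,crop=None,s=1):
    im=viewer.camera(n)[:,:,::-1]
    if crop: x0,y0,x1,y1=crop; im=im[y0:y1,x0:x1]
    im=cv2.resize(im,None,fx=s,fy=s,interpolation=cv2.INTER_CUBIC); cv2.imwrite('pics/'+f,im)
E
python3 -c "
from h import *
snap('top','t0.png');snap('side','s0.png')
o=ctrl.get_obs();print(o['eef_pos'],o['eef_rot'],o['time_s'],o['opening'],ctrl.grip_point_offset)
for n in('top','side'):
  K,R,t=cal(n);print(n,K.tolist(),-R.T@t,R[2])
"
```

```text
[ 0.20562254 -0.53646481  0.23048753] [-7.71230847e-04  9.83313535e-01  1.81917280e-01  1.68924449e-05] 0.1 0.9993555749962457 0.0187
top [[549.1972668516264, 0.0, 320.04755170477273], [0.0, 549.1972668516264, 236.19162171883372], [0.0, 0.0, 1.0]] [0.42694215 0.05510568 1.15344266] [ 0.18404024 -0.00410844 -0.98291012]
side [[536.3034088536172, 0.0, 325.62074342414974], [0.0, 536.3034088536172, 252.83213527592065], [0.0, 0.0, 1.0]] [0.0029277  0.69264127 0.64213406] [ 0.59434695 -0.6034306  -0.53162319]
```

View pics/t0.png

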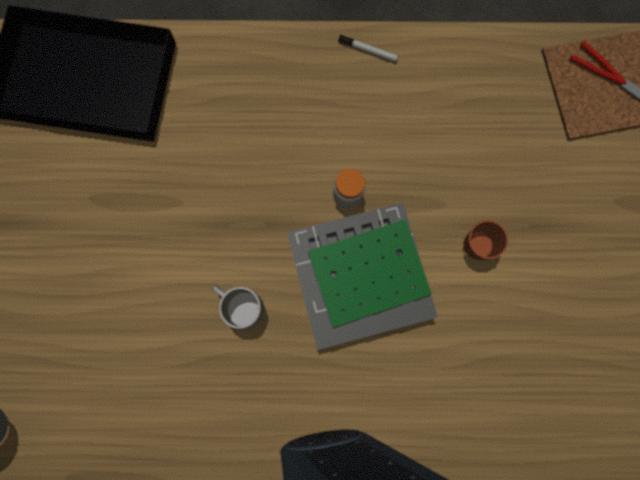

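View pics/s0.png

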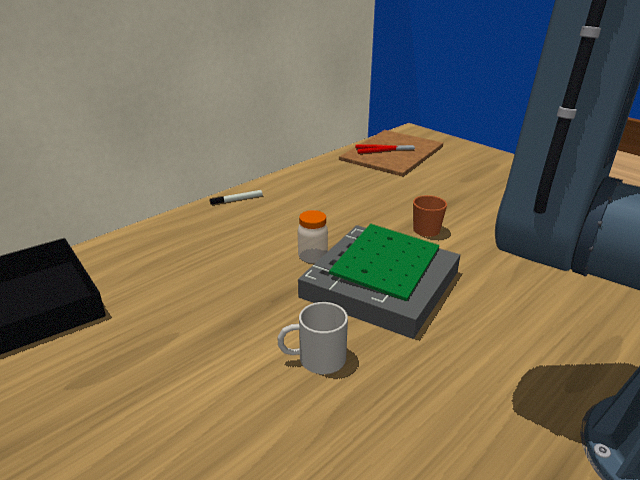

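The plate (green, centre about (370,272) in top view) sits right and near of its place. The tray's corner marks are at about (300,238), (395,212) and (318,308). The jar is beyond the far edge, the mug on the left and the pot on the right. I'll enlarge next.

```bash
python3 -c "
from h import *
snap('top','t1.png',(280,195,446,357),4.8)
"
```

```text
(no output)
```

View pics/t1.png

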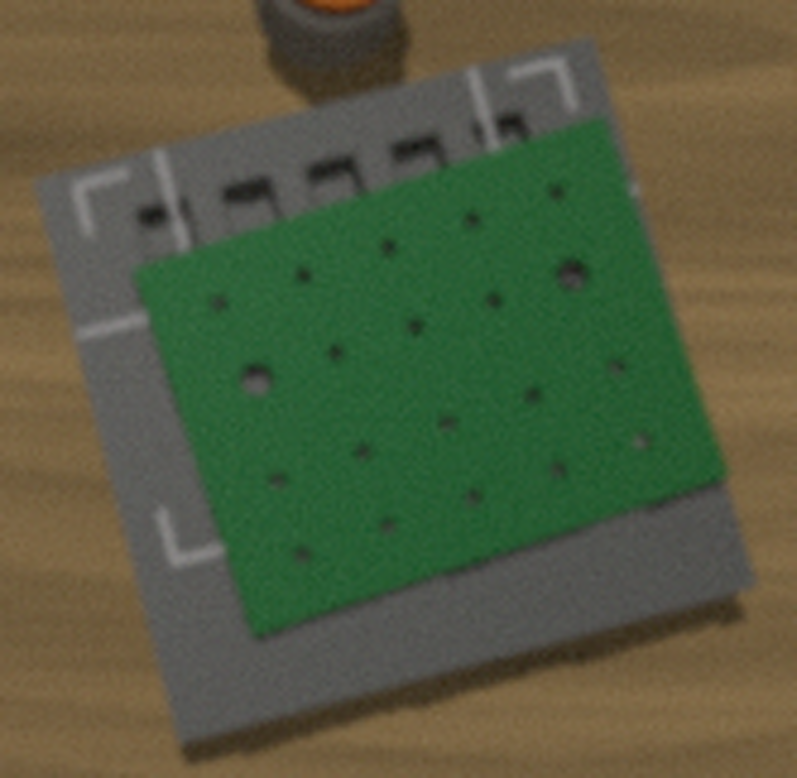

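```bash
cat > fit.py <<'E'
from h import *
from scipy.optimize import least_squares
def Rz(a): c,s=np.cos(a),np.sin(a); return np.array([[c,-s,0],[s,c,0],[0,0,1]])
def Ry(b): c,s=np.cos(b),np.sin(b); return np.array([[c,0,s],[0,1,0],[-s,0,c]])
def pl(p,L,tilt): return np.array([p[0],p[1],.045+.08*np.sin(tilt)])+(Rz(p[2])@Ry(-tilt)@np.array(L,float).T).T/1
def fit(L,px,tilt,cam='top'):
    L=np.array(L)/1000
    f=lambda p:(np.array([proj(cam,X) for X in pl(p,L,tilt)])-px).ravel()
    r=least_squares(f,[.45,0,.2]); return r.x, r.fun.reshape(-1,2)
def full(c,x0,y0,s): c=np.array(c,float); return (c+.5)/s-.5+[x0,y0]
def rel(seat,p): d=Rz(-seat[2])@[p[0]-seat[0],p[1]-seat[1],0]; return d[:2]*1000,p[2]-seat[2]
E
python3 -c "
from fit import *
s,rs=fit([[90,125,0],[90,-125,0],[-155,-125,0],[-155,125,0],[81,106,0],[81,-106,0],[-81,106,0]],full([[38,182],[595,38],[755,590],[187,742],[75,185],[567,57],[172,567]],280,195,4.8),0)
p,rp=fit([[80,105,8],[80,-105,8],[-80,-105,8],[-80,105,8],[20,70,8],[20,-70,8]],full([[137,268],[607,117],[727,480],[258,635],[257,380],[572,275]],280,195,4.8),.08)
np.set_printoptions(precision=4,suppress=True)
print(s,p,rel(s,p));print(rs,rp)
np.save('seat.npy',s)
print('jar',ray('top',(350,183),.1),'pot',ray('top',(487,236),.075),'mug',ray('top',(241,308),.09))
o=ctrl.get_obs();from scipy.spatial.transform import Rotation as R
q=o['eef_rot'];print(R.from_quat([q[1],q[2],q[3],q[0]]).as_matrix())
"
```

```text
[ 0.5882 -0.0252  0.2619] [ 0.5593 -0.049   0.3202] (array([-34.0924, -15.4463]), np.float64(0.05833824891403222))
[[-0.7066 -0.4596]
 [-0.1004 -0.4175]
 [ 1.0575 -0.3162]
 [-1.4985  0.5376]
 [ 1.6256  0.7701]
 [-1.8302  1.9574]
 [ 1.4249 -1.9571]] [[-0.6517  0.0535]
 [-0.0259 -0.1815]
 [ 0.8868 -0.3851]
 [-1.0063  0.3585]
 [ 0.2403 -0.1592]
 [ 0.5721  0.2567]]
jar [ 0.7321 -0.0084  0.1   ] pot [ 0.631  -0.2835  0.075 ] mug [0.4849 0.202  0.09  ]
[[ 0.9338  0.3577 -0.0002]
 [ 0.3577 -0.9338  0.0013]
 [ 0.0003 -0.0013 -1.    ]]
```

```bash
cat > go.py <<'E'
# usage: go.py sx sy z yaw_rel(deg, tool x vs seat x)  (mm, seat frame) -> remaining in tool units
import sys
from fit import *
from scipy.spatial.transform import Rotation as R
def state():
    o=ctrl.get_obs(); q=np.array(o['eef_rot']); return o,R.from_quat(q[[1,2,3,0]])
def go(sx,sy,z,yaw):
    s=np.load('seat.npy'); o,r=state()
    X=Rz(s[2])@[sx/1e3,sy/1e3,0]+[s[0],s[1],0]; X[2]=z/1e3
    a=s[2]+np.radians(yaw); c,k=np.cos(a),np.sin(a)
    T=R.from_matrix([[c,k,0],[k,-c,0],[0,0,-1]])
    cur=Rz(-s[2])@(np.array(o['eef_pos'])-[s[0],s[1],0])*1e3
    np.set_printoptions(precision=3,suppress=True)
    print('t',o['time_s'],'cur seat',cur,'F seat',Rz(-s[2])@np.array(o['wrist_force']),'open',o['opening'],'q6',o['q'][5])
    print('travel',r.inv().apply(X-o['eef_pos'])/.15,'dr',np.degrees((r.inv()*T).as_rotvec())/30)
if __name__=='__main__': go(*map(float,sys.argv[1:]))
E
python3 -c "
from fit import *
s=np.load('seat.npy')
for L in [(90,70),(50,70),(90,-70),(60,-70),(20,125),(20,105)]:
  X=Rz(s[2])@[L[0]/1e3,L[1]/1e3,0]+[s[0],s[1],.045]; print(L,(proj('top',X)+.5-[280,195])*4.8)
"
python3 -m handwheel '[{"travel":[0.235,-0.092,0],"dr":[0,0,0]},{"travel":[0.235,-0.092,0],"dr":[0,0,0]},{"travel":[0.235,-0.092,0],"dr":[0,0,0]},{"travel":[0.235,-0.092,0],"dr":[0,0,0]},{"travel":[0.235,-0.092,0],"dr":[0,0,0]},{"travel":[0.235,-0.092,0],"dr":[0,0,0]},{"travel":[0.235,-0.092,0],"dr":[0,0,0]},{"travel":[0.235,-0.092,0],"dr":[0,0,0]},{"travel":[0.235,-0.092,0],"dr":[0,0,0]},{"travel":[0.235,-0.092,0],"dr":[0,0,0]},{"travel":[0.235,-0.092,0],"dr":[0,0,0]},{"travel":[0.235,-0.092,0],"dr":[0,0,0]},{"travel":[0.235,-0.092,0],"dr":[0,0,0]}]' 1
python3 go.py -30 -150 150 90
```

```text
(90, 70) [159.3837363  148.37693827]
(50, 70) [183.04734879 237.18391029]
(90, -70) [472.92622986  67.85213874]
(60, -70) [491.99922516 133.5525214 ]
(20, 125) [ 75.44472913 337.19240683]
(20, 105) [121.17176959 325.29418393]
time_s: 1.23
eef_pos: [0.579, -0.1959, 0.2265]
eef_rot: [-0.002, 0.985, 0.175, -0.002]
wrist_force: [0.4, -0.6, 0.0]
opening: 1.003
t 1.2333 cur seat [ -53.11  -162.445  226.538] F seat [ 0.288 -0.662  0.043] open 1.0034820683555272 q6 0.6993941288895287
travel [ 0.163 -0.067  0.51 ] dr [-0.012 -0.001 -2.83 ]
```

```bash
python3 -m handwheel '[{"travel":[0.04,-0.015,0.04],"dr":[0,0,-0.236]},{"travel":[0,0,0],"dr":[0,0,-0.236]},{"travel":[0,0,0],"dr":[0,0,-0.236]},{"travel":[0,0,0],"dr":[0,0,-0.236]},{"travel":[0,0,0],"dr":[0,0,-0.236]},{"travel":[0,0,0],"dr":[0,0,-0.236]},{"travel":[0,0,0],"dr":[0,0,-0.236]},{"travel":[0,0,0],"dr":[0,0,-0.236]},{"travel":[0,0,0],"dr":[0,0,-0.236]},{"travel":[0,0,0],"dr":[0,0,-0.236]},{"travel":[0,0,0],"dr":[0,0,-0.236]},{"travel":[0,0,0],"dr":[0,0,-0.2]},{"travel":[0,0,0],"dr":[0,0,0]}]' 1
python3 go.py -30 -150 100 90
```

```text
time_s: 2.32
eef_pos: [0.5876, -0.1794, 0.2133]
eef_rot: [-0.008, 0.604, 0.797, 0.0]
wrist_force: [-0.1, -0.3, 0.9]
opening: 1.002
t 2.3167 cur seat [ -40.449 -148.787  213.3  ] F seat [-0.221 -0.293  0.889] open 1.0019188674448145 q6 -0.7665936962295784
travel [-0.019  0.076  0.754] dr [-0.018 -0.026  0.025]
```

```bash
python3 -m handwheel '[{"travel":[-0.02,0.076,0.2],"dr":[-0.018,-0.026,0.025]},{"travel":[0,0,0.25],"dr":[0,0,0]},{"travel":[0,0,0.25],"dr":[0,0,0]},{"travel":[0,0,0.25],"dr":[0,0,0]},{"travel":[0,0,0.15],"dr":[0,0,0]},{"travel":[0,0,0],"dr":[0,0,0]}]' 1
python3 go.py -30 -150 50 90; python3 -c "
from h import *
snap('side','s1.png',(280,130,500,345),2.7)"
```

```text
time_s: 2.82
eef_pos: [0.6029, -0.1805, 0.0457]
eef_rot: [0.005, 0.617, 0.787, 0.001]
wrist_force: [-0.9, 1.3, 0.1]
opening: 1.003
t 2.8167 cur seat [ -25.971 -153.808   45.66 ] F seat [-0.57   1.5    0.097] open 1.0025704468529866 q6 -0.7192013524593823
travel [ 0.025 -0.027 -0.029] dr [ 0.014  0.013 -0.041]
```

View pics/s1.png

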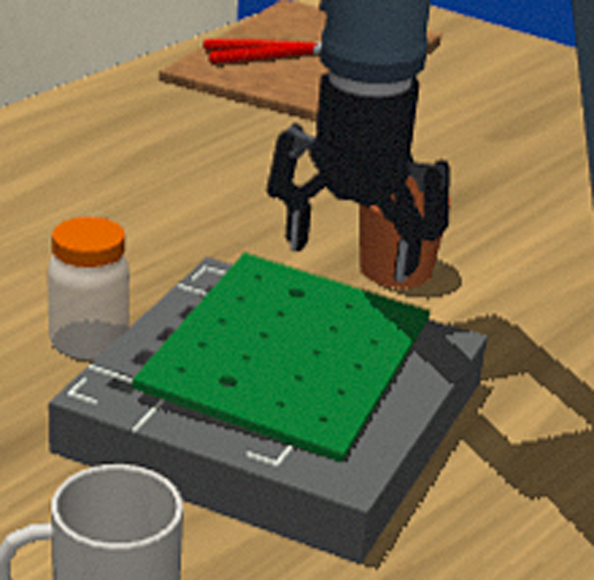

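The two fingertips end at about crop (298,250) and (404,283), behind and to the right of the plate and clear of the pot. I'll work out their height.

```bash
python3 -c "
from fit import *
s=np.load('seat.npy')
for z in (40,50,60,70):
  print(z,[((proj('side',Rz(s[2])@[x/1e3,-.154,0]+[s[0],s[1],z/1e3])+.5-[280,130])*2.7).round() for x in (20,-72)])
"
```

```text
40 [array([297., 268.]), array([400., 296.])]
50 [array([298., 257.]), array([402., 286.])]
60 [array([299., 247.]), array([403., 275.])]
70 [array([300., 236.]), array([405., 264.])]
```

```bash
python3 -m handwheel '[{"travel":[0.0,-0.027,0.06],"dr":[0.014,0.013,-0.041]},{"travel":[0.05,0,0],"dr":[0,0,0]},{"travel":[0.04,0,0],"dr":[0,0,0]},{"travel":[0.03,0,0],"dr":[0,0,0]},{"travel":[0.02,0,0],"dr":[0,0,0]},{"travel":[0.0,0,0],"dr":[0,0,0]}]' 1
python3 go.py -30 -117 36 90
```

```text
time_s: 3.37
eef_pos: [0.5983, -0.1618, 0.0462]
eef_rot: [0.006, 0.609, 0.793, 0.001]
wrist_force: [0.1, -0.6, -0.1]
opening: 1.002
t 3.3667 cur seat [ -25.599 -134.528   46.173] F seat [-0.065 -0.601 -0.073] open 1.0018271953675386 q6 -0.7152572560042421
travel [ 0.117 -0.03   0.067] dr [ 0.018  0.015 -0.004]
```

```bash
python3 -m handwheel '[{"travel":[0.0,-0.03,0.06],"dr":[0.018,0.015,0]},{"travel":[0,0,0.05],"dr":[0,0,0]},{"travel":[0,0,0.02],"dr":[0,0,0]},{"travel":[0.0,0,0],"dr":[0,0,0]}]' 1
python3 go.py -30 -117 36 90
```

```text
time_s: 3.7
eef_pos: [0.5953, -0.1634, 0.0274]
eef_rot: [0.002, 0.609, 0.793, 0.0]
wrist_force: [-0.6, -0.7, 0.1]
opening: 0.999
t 3.7 cur seat [ -28.885 -135.353   27.377] F seat [-0.764 -0.482  0.053] open 0.9987417212357352 q6 -0.7200760316098033
travel [ 0.122 -0.007 -0.058] dr [ 0.005  0.005 -0.002]
```

```bash
python3 -m handwheel '[{"travel":[0.0,0,-0.055],"dr":[0.0,0,0]},{"travel":[0.0,0,0],"dr":[0,0,0]}]' 1
python3 go.py -30 -117 36 90
```

```text
time_s: 3.87
eef_pos: [0.5946, -0.1635, 0.0349]
eef_rot: [0.001, 0.609, 0.793, -0.0]
wrist_force: [0.5, -0.4, 1.9]
opening: 1.005
t 3.8667 cur seat [ -29.599 -135.188   34.87 ] F seat [ 0.335 -0.493  1.895] open 1.0046551521226128 q6 -0.7200905882859526
travel [ 0.121 -0.003 -0.008] dr [ 0.001  0.002 -0.003]
```

Now the slow push along +y, about 10 mm.

```bash
python3 -m handwheel '[{"travel":[0.02,0,-0.008],"dr":[0,0,0]},{"travel":[0.02,0,0],"dr":[0,0,0]},{"travel":[0.02,0,0],"dr":[0,0,0]},{"travel":[0.0,0,0],"dr":[0,0,0]}]' 1
python3 go.py -30 -117 36 90
python3 -m handwheel '[{"travel":[0.015,0,0],"dr":[0,0,0]},{"travel":[0.0,0,0],"dr":[0,0,0]}]' 1
python3 go.py -30 -117 36 90
python3 -c "
from h import *
snap('top','t2.png',(280,195,446,357),4.8)
"
```

```text
time_s: 4.2
eef_pos: [0.5926, -0.1551, 0.0372]
eef_rot: [0.002, 0.61, 0.793, -0.0]
wrist_force: [-0.0, -1.5, 0.7]
opening: 0.999
t 4.2 cur seat [ -29.361 -126.625   37.221] F seat [-0.413 -1.476  0.67 ] open 0.9993803054975579 q6 -0.7076891328094167
travel [ 0.064 -0.004  0.008] dr [ 0.003  0.006 -0.004]
time_s: 4.37
eef_pos: [0.5921, -0.1525, 0.0374]
eef_rot: [0.002, 0.609, 0.793, -0.0]
wrist_force: [0.1, 0.2, -0.5]
opening: 0.999
t 4.3667 cur seat [ -29.237 -123.964   37.397] F seat [ 0.134  0.146 -0.506] open 0.9994181710643738 q6 -0.7044684749927912
travel [ 0.046 -0.005  0.009] dr [ 0.004  0.007 -0.004]
```

View pics/t2.png

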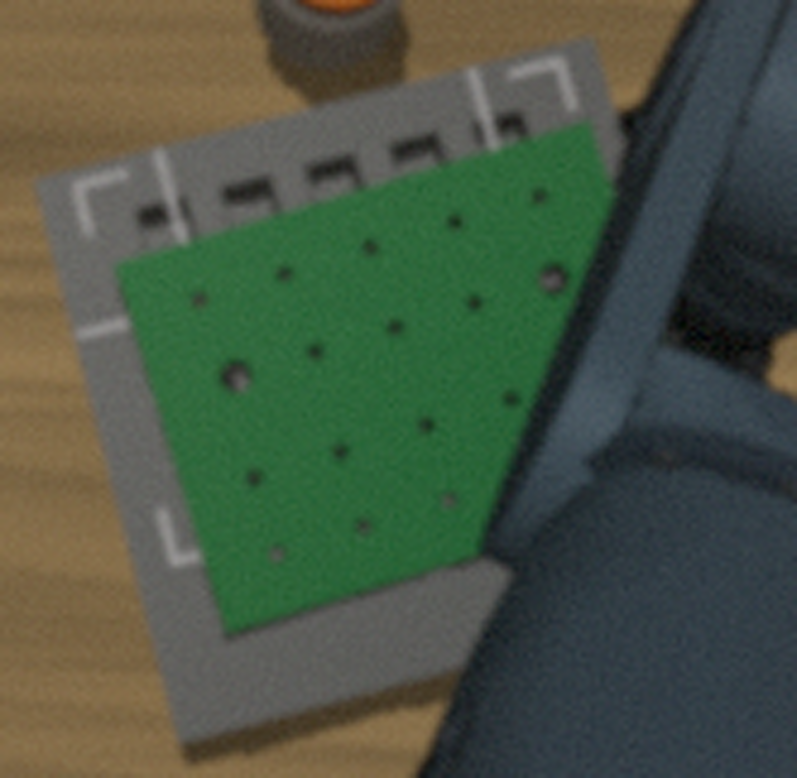

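The plate slid left about 20 crop px. Its corners are now TL (118,265), BL (229,633) and TR (592,122), with the holes at (236,377) and (553,280).

```bash
python3 -c "
from fit import *
np.set_printoptions(precision=3,suppress=True)
s,rs=fit([[90,125,0],[90,-125,0],[-155,-125,0],[-155,125,0],[83.5,108.5,0],[83.5,-108.5,0],[-83.5,108.5,0],[90,70,0],[90,-70,0],[20,125,0]],full([[38,182],[595,38],[755,590],[187,742],[75,185],[567,57],[172,567],[158,150],[474,68],[76,332]],280,195,4.8),0)
print(s,rs)
np.save('seat.npy',s)
p,rp=fit([[80,105,8],[80,-105,8],[-80,105,8],[20,70,8],[20,-70,8]],full([[118,265],[592,122],[229,633],[236,377],[553,280]],280,195,4.8),.08)
print(p,rel(s,p),rp)
"; python3 go.py -30 -117 37 90
```

```text
[ 0.588 -0.026  0.261] [[-0.484 -0.514]
 [ 0.16  -0.326]
 [ 1.18  -0.178]
 [-1.421  0.519]
 [ 0.367 -0.126]
 [-0.756  0.608]
 [ 0.657 -0.438]
 [ 0.414 -0.464]
 [-0.076 -0.075]
 [-0.038  0.933]]
[ 0.559 -0.04   0.302] (array([-32.27 ,  -6.716]), np.float64(0.04092689880764988)) [[-0.551 -0.195]
 [-0.104 -0.275]
 [-0.318  0.33 ]
 [ 0.306  0.062]
 [ 0.672  0.041]]
t 4.4167 cur seat [ -28.895 -123.829   37.421] F seat [0.377 0.258 0.672] open 0.9982821112733602 q6 -0.704630251363858
travel [ 0.046 -0.007  0.003] dr [ 0.004  0.006 -0.001]
```

```bash
python3 -m handwheel '[{"travel":[-0.04,0,0],"dr":[0,0,0]},{"travel":[0,-0.07,0],"dr":[0,0,0]},{"travel":[0,-0.06,0],"dr":[0,0,0]},{"travel":[0.02,0,0],"dr":[0,0,0]},{"travel":[0.02,0,0],"dr":[0,0,0]},{"travel":[0.02,0,0],"dr":[0,0,0]},{"travel":[0.015,0,0],"dr":[0,0,0]},{"travel":[0.0,0,0],"dr":[0,0,0]}]' 1
python3 go.py -47 -116 37 90
```

```text
time_s: 5.08
eef_pos: [0.5718, -0.1533, 0.0376]
eef_rot: [0.002, 0.61, 0.793, -0.0]
wrist_force: [0.1, -0.5, -1.0]
opening: 1.004
t 5.0833 cur seat [ -48.651 -119.209   37.614] F seat [-0.066 -0.535 -0.972] open 1.0039128545185336 q6 -0.7203433200534285
travel [0.021 0.011 0.004] dr [ 0.006  0.008 -0.002]
```

```bash
python3 -m handwheel '[{"travel":[0.018,0,0],"dr":[0,0,0]},{"travel":[0.013,0,0],"dr":[0,0,0]},{"travel":[0,0,0],"dr":[0,0,0]}]' 1
python3 go.py -47 -116 37 90
python3 -m handwheel '[{"travel":[-0.08,0,0],"dr":[0,0,0]},{"travel":[-0.06,0,0],"dr":[0,0,0]},{"travel":[0,0,-0.2],"dr":[0,0,0]},{"travel":[0,0,-0.2],"dr":[0,0,0]},{"travel":[0,0,-0.1],"dr":[0,0,0]},{"travel":[0.18,-0.12,0],"dr":[0,0,0]},{"travel":[0.18,-0.12,0],"dr":[0,0,0]},{"travel":[0.18,-0.12,0],"dr":[0,0,0]},{"travel":[0.18,-0.12,0],"dr":[0,0,0]},{"travel":[0.18,-0.12,0],"dr":[0,0,0]},{"travel":[0,0,0],"dr":[0,0,0]}]' 1
python3 go.py -145 0 80 0
```

```text
time_s: 5.33
eef_pos: [0.571, -0.1482, 0.0376]
eef_rot: [0.003, 0.609, 0.793, -0.0]
wrist_force: [-0.8, -1.3, 0.6]
opening: 1.0
t 5.3333 cur seat [ -48.169 -114.051   37.62 ] F seat [-1.137 -0.994  0.583] open 1.0004323680404 q6 -0.7135893545258796
travel [-0.013  0.008  0.004] dr [ 0.006  0.009 -0.   ]
time_s: 6.25
eef_pos: [0.455, -0.068, 0.1154]
eef_rot: [0.005, 0.613, 0.79, 0.001]
wrist_force: [-0.2, 0.7, -1.3]
opening: 1.001
t 6.25 cur seat [-139.54    -6.704  115.367] F seat [-0.011  0.694 -1.306] open 1.0013382103750457 q6 -0.6589096711862291
travel [ 0.046 -0.038  0.235] dr [ 0.02  -0.002  2.983]
```

```bash
python3 -m handwheel '[{"travel":[0.046,-0.04,0],"dr":[0,0,0.23]},{"travel":[0,0,0],"dr":[0,0,0.236]},{"travel":[0,0,0],"dr":[0,0,0.236]},{"travel":[0,0,0],"dr":[0,0,0.236]},{"travel":[0,0,0],"dr":[0,0,0.236]},{"travel":[0,0,0],"dr":[0,0,0.236]},{"travel":[0,0,0],"dr":[0,0,0.236]},{"travel":[0,0,0],"dr":[0,0,0.236]},{"travel":[0,0,0],"dr":[0,0,0.236]},{"travel":[0,0,0],"dr":[0,0,0.236]},{"travel":[0,0,0],"dr":[0,0,0.236]},{"travel":[0,0,0],"dr":[0,0,0.236]},{"travel":[0,0,0],"dr":[0,0,0.15]},{"travel":[0,0,0],"dr":[0,0,0]}]' 1
python3 go.py -145 0 60 0
python3 -c "
from h import *
snap('top','t3.png',(280,195,446,357),4.8)
"
```

```text
time_s: 7.42
eef_pos: [0.4574, -0.0754, 0.1215]
eef_rot: [0.005, 0.993, 0.116, 0.01]
wrist_force: [-0.4, 0.3, 0.2]
opening: 1.0
t 7.4167 cur seat [-139.167  -14.415  121.543] F seat [-0.302  0.43   0.184] open 0.9997063728956127 q6 0.9161382030927362
travel [-0.049 -0.1    0.408] dr [ 0.025 -0.035 -0.053]
```

View pics/t3.png

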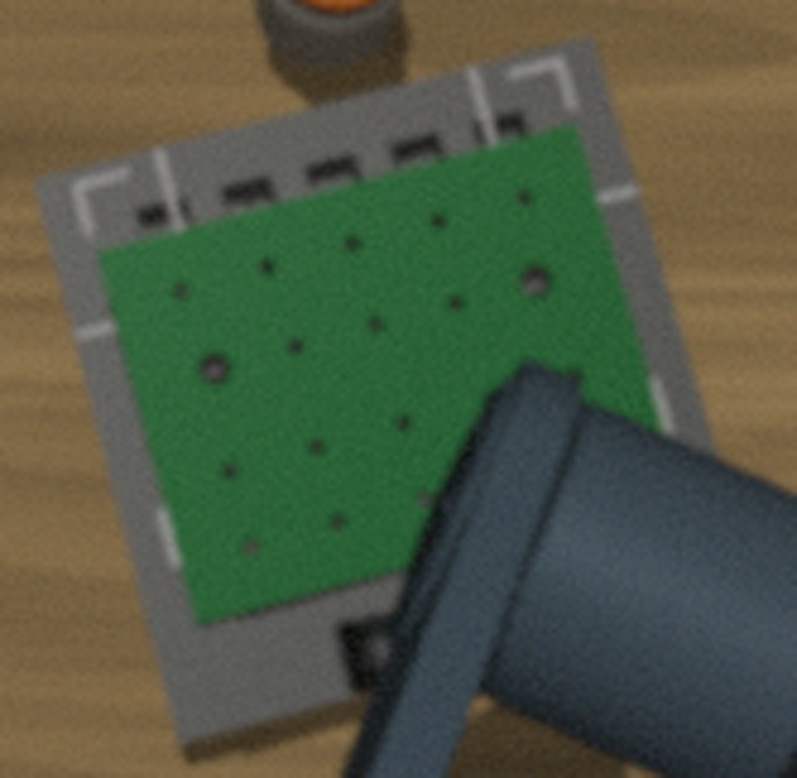

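The plate now looks aligned and centred: TL (100,253), TR (577,127), BL (200,623), holes (215,368) and (536,281). The tray's left and right strips are about equal, and both side lines are visible.

```bash
python3 -c "
from fit import *
np.set_printoptions(precision=3,suppress=True)
s=np.load('seat.npy')
p,rp=fit([[80,105,8],[80,-105,8],[-80,105,8],[20,70,8],[20,-70,8]],full([[100,253],[577,127],[200,623],[215,368],[536,281]],280,195,4.8),.08)
print(p,rel(s,p),rp)
for L in [(20,-125),(20,-105)]:
  X=Rz(s[2])@[L[0]/1e3,L[1]/1e3,0]+[s[0],s[1],.045]; print(L,(proj('top',X)+.5-[280,195])*4.8)
"
python3 -m handwheel '[{"travel":[-0.05,-0.1,0],"dr":[0.02,-0.03,-0.05]},{"travel":[0,0,0.2],"dr":[0,0,0]},{"travel":[0,0,0.2],"dr":[0,0,0]},{"travel":[0,0,0],"dr":[0,0,0]}]' 1
python3 go.py -145 0 38 0
```

```text
[ 0.56  -0.032  0.27 ] (array([-28.826,   1.553]), np.float64(0.009341301429909521)) [[-0.47  -0.215]
 [ 0.303 -0.714]
 [-0.461  0.51 ]
 [ 0.226  0.178]
 [ 0.415  0.183]]
(20, -125) [642.092 190.527]
(20, -105) [597.304 202.12 ]
time_s: 7.8
eef_pos: [0.4485, -0.0631, 0.0625]
eef_rot: [0.002, 0.99, 0.138, 0.003]
wrist_force: [-2.1, -0.0, -0.8]
opening: 1.002
t 7.8 cur seat [-144.633   -0.276   62.503] F seat [-2.039  0.496 -0.757] open 1.002228406845754 q6 0.891635879390261
travel [-0.003 -0.003  0.163] dr [ 0.009 -0.01   0.031]
```

```bash
python3 -m handwheel '[{"travel":[0,0,0.09],"dr":[0.009,-0.01,0.031]},{"travel":[0,0,0.06],"dr":[0,0,0]},{"travel":[0,0,0],"dr":[0,0,0]}]' 1
python3 go.py -112 0 37.5 0
```

```text
time_s: 8.05
eef_pos: [0.4478, -0.0621, 0.0405]
eef_rot: [-0.001, 0.991, 0.133, -0.001]
wrist_force: [-0.5, -0.2, 0.0]
opening: 1.0
t 8.05 cur seat [-145.002    0.929   40.475] F seat [-0.503 -0.059  0.028] open 0.9998646678167992 q6 0.9013807815289335
travel [0.22  0.008 0.019] dr [-0.005  0.005  0.014]
```

```bash
python3 -m handwheel '[{"travel":[0,0.006,0.026],"dr":[-0.005,0.005,0.014]},{"travel":[0,0,0],"dr":[0,0,0]},{"travel":[0.05,0,0],"dr":[0,0,0]},{"travel":[0.05,0,0],"dr":[0,0,0]},{"travel":[0.03,0,0],"dr":[0,0,0]},{"travel":[0.02,0,0],"dr":[0,0,0]},{"travel":[0.02,0,0],"dr":[0,0,0]},{"travel":[0.02,0,0],"dr":[0,0,0]},{"travel":[0,0,0],"dr":[0,0,0]}]' 1
python3 go.py -104 0 36.5 0
```

```text
time_s: 8.8
eef_pos: [0.4825, -0.0556, 0.0417]
eef_rot: [0.002, 0.991, 0.132, 0.004]
wrist_force: [-0.1, -0.0, -0.2]
opening: 0.998
t 8.8 cur seat [-109.772   -1.739   41.713] F seat [-0.097  0.01  -0.179] open 0.9980958894255112 q6 0.9471435346952207
travel [ 0.038 -0.012  0.035] dr [ 0.01  -0.013  0.007]
```

Height drifted up during the move, so the tips may be riding at the plate's top edge. I'll back off, lower again and look.

```bash
python3 -m handwheel '[{"travel":[-0.08,0,0],"dr":[0,0,0]},{"travel":[-0.08,0,0],"dr":[0.01,-0.01,0]},{"travel":[0,-0.01,0.02],"dr":[0,0,0]},{"travel":[0,0,0.01],"dr":[0,0,0]},{"travel":[0,0,0],"dr":[0,0,0]}]' 1
python3 go.py -104 0 36.5 0
python3 -c "
from h import *
snap('side','s2.png',(290,150,510,345),3)"
```

```text
time_s: 9.22
eef_pos: [0.4578, -0.0604, 0.0365]
eef_rot: [-0.001, 0.991, 0.132, 0.0]
wrist_force: [1.6, -0.1, 0.6]
opening: 0.999
t 9.2167 cur seat [-134.887   -0.029   36.523] F seat [ 1.483 -0.501  0.641] open 0.9989802285090955 q6 0.9155001159979999
travel [0.206 0.001 0.   ] dr [-0.002 -0.002  0.007]
```

View pics/s2.png

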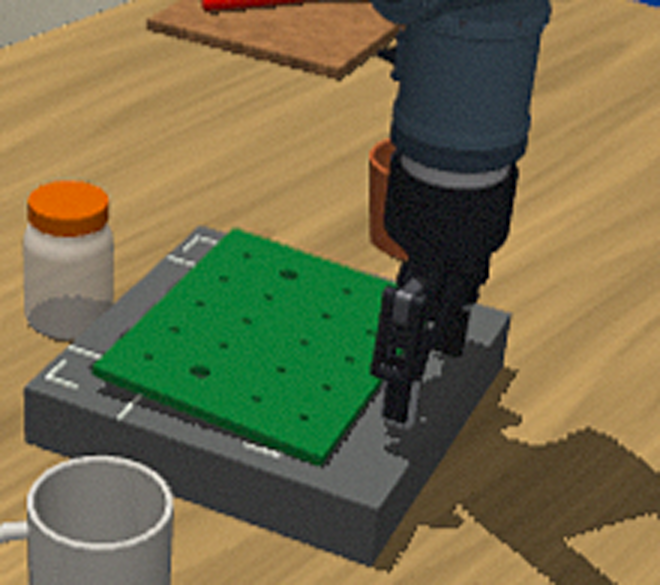

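The left fingertip ends at about crop (396,422), just above the tray and beside the plate's near edge. The plate's near-left corner is at (323,458).

```bash
python3 -c "
from fit import *
np.set_printoptions(precision=3,suppress=True)
s=np.load('seat.npy')
p,rp=fit([[80,105,8],[80,-105,8],[-80,105,8],[20,70,8],[20,-70,8]],full([[93,367],[235,229],[323,458],[200,371],[288,274]],290,150,3),.08,'side')
print(p,rel(s,p),rp)
for z in (40,45,50,55):
  print(z,[((proj('side',Rz(s[2])@[x/1e3,.050,0]+[s[0],s[1],z/1e3])+.5-[290,150])*3).round() for x in (-124,-135,-146)])
"
python3 -m handwheel '[{"travel":[0.04,0,0.0],"dr":[0,0,0]},{"travel":[0.03,0,0.0],"dr":[0,0,0]},{"travel":[0,0,0],"dr":[0,0,0]}]' 1
python3 go.py -104 0 36.5 0
```

```text
[ 0.558 -0.029  0.275] (array([-29.574,   4.472]), np.float64(0.013927642312192567)) [[-0.156 -0.265]
 [-0.365 -0.598]
 [-0.057  0.075]
 [ 0.231  0.348]
 [ 0.337  0.311]]
40 [array([377., 433.]), array([394., 438.]), array([410., 444.])]
45 [array([378., 426.]), array([395., 432.]), array([411., 437.])]
50 [array([379., 420.]), array([395., 425.]), array([412., 431.])]
55 [array([380., 413.]), array([396., 419.]), array([413., 424.])]
time_s: 9.52
eef_pos: [0.4698, -0.0575, 0.0367]
eef_rot: [-0.0, 0.991, 0.131, 0.001]
wrist_force: [0.1, -0.3, -0.3]
opening: 0.999
t 9.5167 cur seat [-122.6     -0.367   36.746] F seat [-0.014 -0.352 -0.304] open 0.9991182498509251 q6 0.9314284630342995
travel [ 0.124 -0.002  0.002] dr [-0.001 -0.003  0.006]
```

```bash
python3 -m handwheel '[{"travel":[0,0,0.018],"dr":[0,0,0]},{"travel":[0,0,0.0],"dr":[0,0,0]}]' 1
python3 go.py -104 0 34 0
python3 -m handwheel '[{"travel":[0.02,0,0.0],"dr":[0,0,0]},{"travel":[0.02,0,0.0],"dr":[0,0,0]},{"travel":[0.015,0,0],"dr":[0,0,0]},{"travel":[0.0,0,0],"dr":[0,0,0]}]' 1
python3 go.py -104 0 34 0
```

```text
time_s: 9.68
eef_pos: [0.4708, -0.0574, 0.034]
eef_rot: [-0.0, 0.991, 0.132, 0.001]
wrist_force: [0.8, -0.3, 0.4]
opening: 1.0
t 9.6833 cur seat [-121.559   -0.499   34.011] F seat [ 0.667 -0.476  0.399] open 1.0003814058684004 q6 0.9316627526518192
travel [ 0.117 -0.003  0.   ] dr [-0.    -0.005  0.008]
time_s: 10.02
eef_pos: [0.4782, -0.0548, 0.0335]
eef_rot: [-0.001, 0.991, 0.132, -0.0]
wrist_force: [-0.0, -0.5, 1.3]
opening: 1.004
t 10.0167 cur seat [-113.788    0.074   33.484] F seat [-0.145 -0.439  1.253] open 1.0041804778185903 q6 0.9433486870628055
travel [ 0.065  0.001 -0.003] dr [-0.002  0.001  0.009]
```

```bash
python3 -m handwheel '[{"travel":[0.02,0,0.0],"dr":[0,0,0]},{"travel":[0.02,0,0.0],"dr":[0,0,0]},{"travel":[0.02,0,0],"dr":[0,0,0]},{"travel":[0.015,0,0],"dr":[0,0,0]}]' 1
python3 go.py -104 0 34 0
python3 -m handwheel '[{"travel":[0.0,0,0],"dr":[0,0,0]}]' 1
python3 go.py -104 0 34 0
python3 -c "
from h import *
snap('side','s3.png',(290,150,510,345),3.6)"
```

```text
time_s: 10.35
eef_pos: [0.4891, -0.0517, 0.0333]
eef_rot: [-0.001, 0.991, 0.132, -0.001]
wrist_force: [-1.4, -0.3, 0.9]
opening: 1.002
t 10.35 cur seat [-102.391    0.32    33.313] F seat [-1.459  0.129  0.908] open 1.002499881949053 q6 0.9585085198274382
travel [-0.011  0.002 -0.005] dr [-0.003  0.004  0.008]
time_s: 10.43
eef_pos: [0.4897, -0.0516, 0.0333]
eef_rot: [-0.001, 0.991, 0.132, -0.001]
wrist_force: [-0.7, -0.4, 0.2]
opening: 1.002
t 10.4333 cur seat [-101.815    0.29    33.346] F seat [-0.812 -0.155  0.234] open 1.0023399568398097 q6 0.9587450617189168
travel [-0.015  0.002 -0.004] dr [-0.003  0.003  0.009]
```

View pics/s3.png

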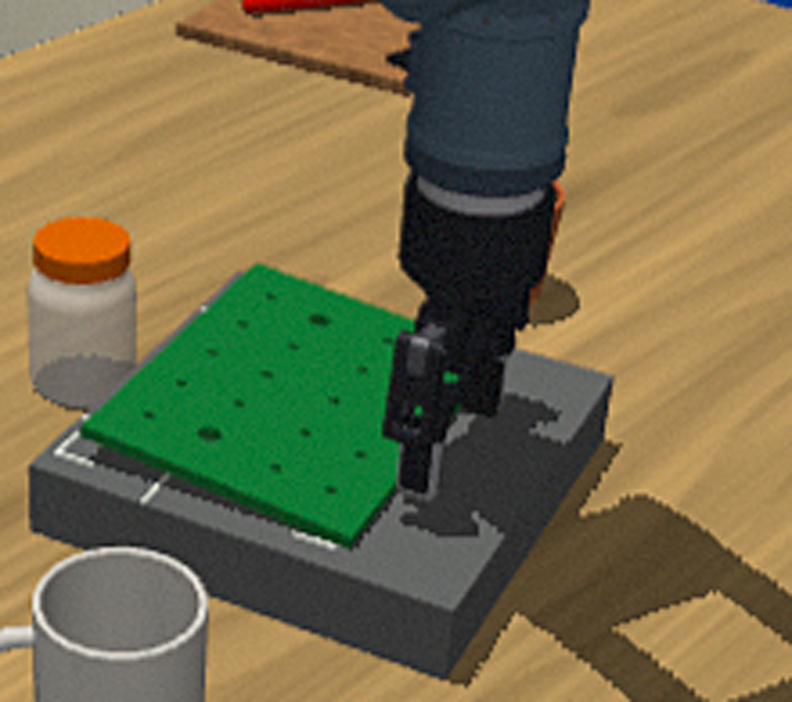

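The plate moved further. In the side crop, TL is (83,432), BL (350,541), TR (257,264), and the holes (209,433) and (319,320). The tray corners are at (32,467), (455,610) and (612,377). I'll fit seat and plate in the same camera.

```bash
python3 -c "
from fit import *
np.set_printoptions(precision=3,suppress=True)
s=np.load('seat.npy')
s2,rs=fit([[90,125,0],[-155,125,0],[-155,-125,0],[83.5,108.5,0],[20,125,0]],full([[32,467],[455,610],[612,377],[56,452],[146,500]],290,150,3.6),0,'side')
for tl in (.08,.07):
  p,rp=fit([[80,105,8],[80,-105,8],[-80,105,8],[20,70,8],[20,-70,8]],full([[83,432],[257,264],[350,541],[209,433],[319,320]],290,150,3.6),tl,'side')
  print(p,rel(s,p),rel(s2,p));print(rp)
print(s,s2,rs)
snap('top','t4.png',(280,195,446,357),4.8)
"
```

```text
[ 0.576 -0.024  0.264] (array([-11.251,   4.442]), np.float64(0.0035943965967176195)) (array([-11.036,   3.115]), np.float64(-0.0029503584097067548))
[[-0.636 -1.005]
 [-0.208  0.315]
 [ 0.402 -0.596]
 [ 0.165  0.866]
 [ 0.25   0.555]]
[ 0.577 -0.025  0.263] (array([-10.759,   3.174]), np.float64(0.0019818657307720255)) (array([-10.552,   1.844]), np.float64(-0.004562889275652349))
[[-0.613 -0.785]
 [-0.143  0.628]
 [ 0.319 -1.04 ]
 [ 0.144  0.864]
 [ 0.28   0.63 ]]
[ 0.588 -0.026  0.261] [ 0.588 -0.024  0.267] [[-0.498 -0.758]
 [ 0.421 -0.04 ]
 [ 0.742 -0.755]
 [ 0.121  0.215]
 [-0.749  0.804]]
```

View pics/t4.png

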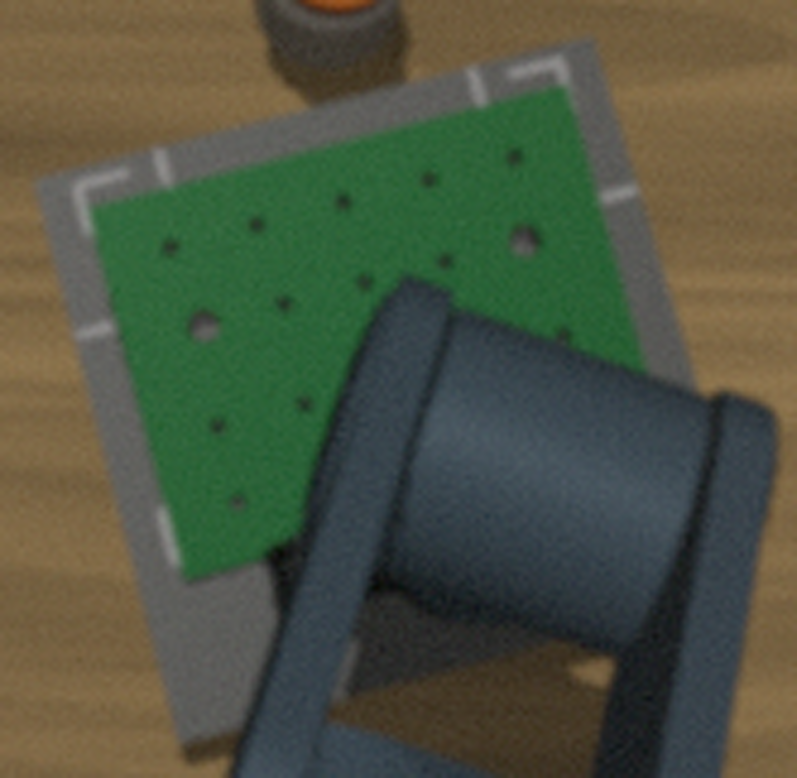

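```bash
python3 -c "
from fit import *
np.set_printoptions(precision=3,suppress=True)
s=np.load('seat.npy')
p,rp=fit([[80,105,8],[80,-105,8],[-80,105,8],[20,70,8],[20,-70,8]],full([[93,205],[563,88],[186,580],[204,326],[525,241]],280,195,4.8),.088)
print(p,rel(s,p),rp)
"
```

```text
[ 0.577 -0.027  0.261] (array([-10.585,   1.774]), np.float64(0.0005027704914253861)) [[-1.144  0.578]
 [ 1.175 -0.792]
 [-0.45   0.136]
 [ 0.108 -0.131]
 [ 0.331  0.143]]
```

```bash
python3 -m handwheel '[{"travel":[0.02,0.005,0.0],"dr":[0,0,0]},{"travel":[0.02,0.005,0.0],"dr":[0,0,0]},{"travel":[0.012,0.003,0],"dr":[0,0,0]}]' 1
python3 go.py -91 0 33.5 0
python3 -m handwheel '[{"travel":[0.01,0.0,0.0],"dr":[0,0,0]}]' 1
python3 go.py -91 0 33.5 0
python3 -m handwheel '[{"travel":[0.01,0.0,0.0],"dr":[0,0,0]}]' 1
python3 go.py -91 0 33.5 0
```

```text
time_s: 10.78
eef_pos: [0.4975, -0.0512, 0.0332]
eef_rot: [-0.001, 0.991, 0.132, -0.001]
wrist_force: [0.8, 0.6, -0.1]
opening: 1.002
t 10.7833 cur seat [-94.145  -1.355  33.186] F seat [ 0.976  0.383 -0.103] open 1.0015163154162108 q6 0.9648091156363554
travel [ 0.021 -0.009 -0.002] dr [-0.004  0.004  0.008]
time_s: 10.87
eef_pos: [0.4996, -0.0508, 0.0333]
eef_rot: [-0.001, 0.991, 0.132, -0.001]
wrist_force: [0.4, 0.3, -0.8]
opening: 0.998
t 10.8667 cur seat [-92.026  -1.583  33.263] F seat [ 0.436  0.175 -0.789] open 0.9979028531743354 q6 0.9667009950402943
travel [ 0.007 -0.011 -0.002] dr [-0.004  0.003  0.008]
time_s: 10.95
eef_pos: [0.5016, -0.0505, 0.0334]
eef_rot: [-0.001, 0.991, 0.132, -0.001]
wrist_force: [-0.6, -1.0, 0.2]
opening: 0.999
t 10.95 cur seat [-90.018  -1.781  33.353] F seat [-0.866 -0.814  0.23 ] open 0.9990698349444325 q6 0.9686375328640707
travel [-0.006 -0.012 -0.001] dr [-0.003  0.002  0.008]
```

```bash
python3 -m handwheel '[{"travel":[0,0.0,0.0],"dr":[0,0,0]}]' 1
python3 go.py -91 0 33.5 0
python3 -c "
from h import *
snap('side','s4.png',(290,150,510,345),3.6)"
```

```text
time_s: 11.03
eef_pos: [0.5019, -0.0505, 0.0333]
eef_rot: [-0.001, 0.991, 0.132, -0.0]
wrist_force: [-1.2, -0.3, 0.1]
opening: 1.0
t 11.0333 cur seat [-89.704  -1.839  33.326] F seat [-1.24  -0.003  0.113] open 1.0002090517618654 q6 0.9688049993629548
travel [-0.009 -0.012 -0.001] dr [-0.003  0.001  0.008]
```

View pics/s4.png

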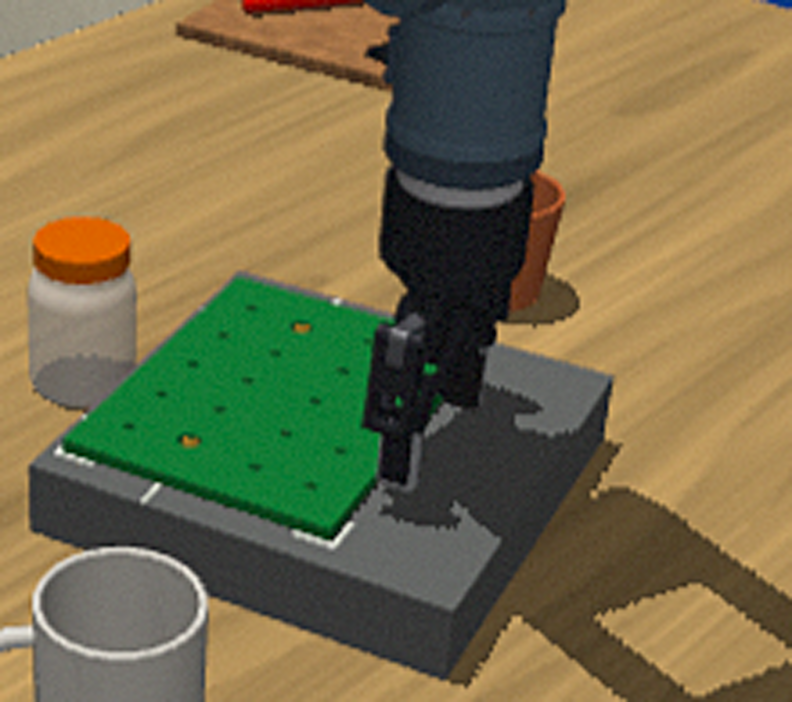

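Brass shows in both holes, at (190,440) and (302,328). The plate looks flat inside the corner marks. I'll draw straight back, then up and away.

```bash
python3 -m handwheel '[{"travel":[-0.04,0,0],"dr":[0,0,0]},{"travel":[-0.08,0,-0.01],"dr":[0,0,0]},{"travel":[-0.1,0,-0.02],"dr":[0,0,0]},{"travel":[0,0,-0.2],"dr":[0,0,0]},{"travel":[0,0,-0.25],"dr":[0,0,0]},{"travel":[0,0,-0.25],"dr":[0,0,0]},{"travel":[-0.1,0.15,-0.1],"dr":[0,0,0]},{"travel":[-0.1,0.2,0],"dr":[0,0,0]},{"travel":[-0.1,0.2,0],"dr":[0,0,0]},{"travel":[0,0.2,0],"dr":[0,0,0]},{"travel":[0,0.2,0],"dr":[0,0,0]},{"travel":[0,0.2,0],"dr":[0,0,0]},{"travel":[0,0,0],"dr":[0,0,0]}]' 1
python3 -c "
from h import *
a=viewer.camera('top')[195:357,280:446,::-1]; b=viewer.camera('side')[200:345,290:470,::-1]
a=cv2.resize(a,(400,390),interpolation=cv2.INTER_CUBIC); b=cv2.resize(b,(400,322),interpolation=cv2.INTER_CUBIC)
c=np.zeros((390,800,3),np.uint8); c[:,:400]=a; c[:322,400:]=b; cv2.imwrite('pics/f.png',c)"
```

```text
time_s: 12.17
eef_pos: [0.4657, -0.2447, 0.1645]
eef_rot: [0.002, 0.991, 0.135, 0.001]
wrist_force: [0.0, 0.8, 0.7]
opening: 0.997
```

View pics/f.png

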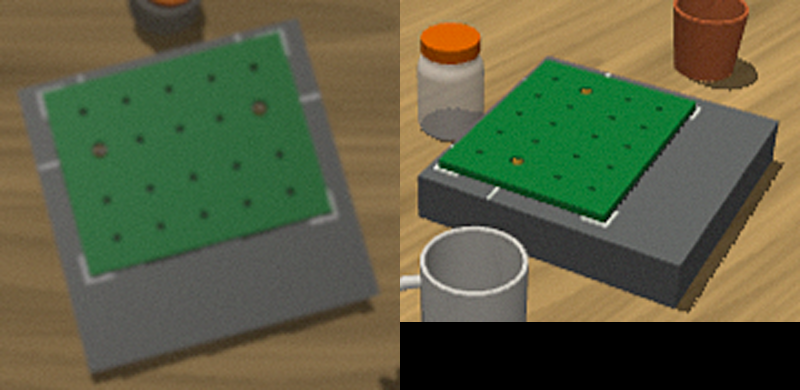

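The plate lies inside all four corner marks, brass shows in both holes ((99,150) and (260,108) in the top half), and its edges run parallel to the tray. The mug, pot and jar haven't moved, and the hand is clear.

```bash
python3 -c "
from bench import ctrl
print(ctrl.hand_in())"
```

```text
the job is handed in; nothing more can be done
None
```

The plate is seated: both large holes dropped over the brass pins, and it lies flat on the tray. I used the open fingertips as a two-point pusher, first against the plate's right edge to centre and square it. I then pushed its near edge forward until it dropped, drew the hand back and up, and handed the job in at about 12 s.

- **Last checks:** The final top and side pictures show brass in both holes, the plate inside all four corner marks, and the hand clear. I judged flatness by eye from the pictures and did not measure it. The mug, flowerpot and jar stand where they were. Every wrist force I read was under about 2.5 N.
- **What went wrong:** On the first forward push the hand drifted about 5 mm high and the fingertips seem to have slid over the plate's edge without shifting it. I backed off, lowered the hand and pushed again.
- **What disagreed:** Just before the drop, the two cameras disagreed by about 1 to 3 mm on the plate's sideways position. That was still inside what the tapered pin tips can catch.

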